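# Sort two cast cylinders by the bore gauge

## Task

Sort the two cast test cylinders by fit. Let the one that fits slide all the way down through the bore of the gauge, so that it ends on the gauge's base; stand the oversize one, which cannot pass, upright in the red reject tray.

Things in the scene. Friction and masses are not known exactly. Their poses are not given: they have to be found in the camera images.
- slim_cylinder: Dark grey cast cylinder that fits the gauge: 36 mm diameter, 50 mm tall, 0.11 kg, standing loose on the bench. Origin at the centre of its underside, z up along its axis. A pale concrete cube of 40 mm may stand in the same row; it is a bystander.
- wide_cylinder: Lighter grey concrete cylinder, oversize: 52 mm diameter, 50 mm tall, 0.23 kg, standing loose on the bench. Origin at the centre of its underside, z up along its axis.
- bore_gauge: Bore gauge, fixed: square aluminium plate 100 x 100 x 16 mm on four steel posts on a grey base 120 x 120 x 6 mm. Plate underside 66 mm, top 82 mm above the bench. Vertical through bore in its middle, 46 mm wide, mouth chamfered to 62 mm (8 mm deep). Below, the posts (10 mm thick, at +-22 mm in x and y) guide the part and bar the way in from the side. Origin: centre of the base underside, on the bore axis; z up.
- reject_tray: Red square reject tray, fixed to the bench: 150 x 150 mm outside, walls 4 mm thick, rim 15 mm above the bench, inner floor 4 mm above the bench. Origin at the centre of its underside; z up, x and y along its sides.
There are look-alikes about, which are no part of the job. What is shaped like the slim_cylinder but green is not meant. What is shaped like the wide_cylinder but orange is not meant.

How it is judged:
At the end, for the whole second after the job is handed in: The slim cylinder has passed through the bore and rests on the gauge's base, within 20 mm of the bore's axis, underside under 16 mm above the bench; the wide one stands upright (within 10 degrees) on the red tray's floor, within 55 mm of its centre along each side; both at rest (horizontal distance between slim_cylinder and bore_gauge below 0.02 m and z of slim_cylinder in the frame of bore_gauge below 0.016 m and linear speed of each of slim_cylinder, wide_cylinder below 0.02 m/s and z of wide_cylinder in the frame of reject_tray between -0.005 and 0.012 m and angle between wide_cylinder's own z axis and vertical below 0.17 rad and x of wide_cylinder in the frame of reject_tray between -0.055 and 0.055 m and y of wide_cylinder in the frame of reject_tray between -0.055 and 0.055 m); the robot touches nothing.
It also fails if it takes over 56 s, if anything falls off the work surface, if the arm or the gripper's body presses on something with over 40 N, if the wrist force passes 120 N, or if a joint passes its speed limit or range.

## Robot

A 6-joint arm with a two-finger parallel gripper is mounted at the origin on a cart in front of the work surface, level with it; the furniture and walls round the work are solid. World frame = base frame: x ahead of the robot, y to its left, z up, the work surface at z = 0. Lengths are in m, angles in rad, forces in N, time in s.
With the tool pointing down it reaches from about 0.375 to 0.975 m from the base axis. Payload 3.8 kg.
Tool frame: the origin (TCP) lies at the very end of the fingers, on their centre line; the grasp point (between the pads) lies behind it (bot.tcp_to_grasp is the y of the grasp point in the tool frame, in m); y points along the fingers, z is the direction in which the jaws open and shut, and the axes are right-handed (so a half turn about y gives the same grasp; the last joint's range is limited). The gripper opens to 85 mm and grips with 20 to 120 N. Pads are 22 mm wide; open, the fingers measure 114 mm over their backs; the gripper's body (76 mm by 85 mm) begins 54 mm behind the grasp point. The pads swing forward as they close: fully open they stand 13 mm farther back than shut.
Start: joints at [1.232, 0.264, 1.604, -0, 1.274, -0.037], TCP at [0.201, 0.644, 0.231] pointing down, gripper open.
Joint ranges: [-2.63, 2.63], [-0.94, 2.18], [0.31, 2.57], [-1.31, 4.45], [0, 2.66], [-2.55, 2.55]. Speed limits (rad/s): [2.57, 2.57, 3.14, 3.14, 3.14, 3.14].

## Interface

Orientations are given as a rotation vector (axis times angle).
In Python, from workcell import bot, optics, workorder gives the robot as it stands.
- The arm moves only by the shell command python3 -m handwheel 'ROWS' [FORCE]. ROWS is JSON, a list of rows, each a list of 7 numbers: the shift along the tool's x, y, z in m, then the turn, a rotation vector about the tool's x, y, z in rad, then the opening, from 0 (shut) to 1 (fully open). A call has 1 to 8 rows; each row shifts and turns the commanded pose from where the row before left it, along the tool's axes as they then stand; what a row does not reach is not made up. A row lasts 1/8 s, in which the tool goes at most 62.5 mm and 10.7 degrees, less where a joint would pass 70% of its speed; a pose out of reach is approached as far as the arm can. A call with a gripper value outside its range is refused whole. The fingers move at their own pace and stop on an object; FORCE is the grip in N (left out, the last holds). Time passes only in rows, so rows that do not move let the fingers close. It gives the time, the measured TCP pose, the force and the opening at its end, in the units of the state.
- bot.read_state(): the state, without advancing time (a new reading comes with each control period).
- optics.read_camera(name): name is "side" or "top"; returns a dict with "image" (420x560x3 uint8, red, green, blue), "z_map" (420x560 float32, m along the optical axis (not along the pixel's ray), 0 where there is no reading), "mtx" (3x3 intrinsics, pixels), "dist" ([k1, k2, p1, p2, k3] as OpenCV has them; the pictures are not rectified), "world_from_camera" (4x4, takes a point from camera to world coordinates). Camera axes: x right, y down, z forward; pixel columns grow to the right and rows downward; lengths in m; the calibration is good to about 2 mm. A picture is of the moment at which its call begins.
- workorder.finish_job(): hands the job in, once; it reports no verdict.
The state is a dict: "time": time; "q": joint angles; "joint_vel": joint speeds; "joint_torque": joint torques, N m; "tool_pos": TCP position; "tcp_rot": TCP orientation; "wrist_force": force on the tool from outside, world axes, zero at the start; "torque": the same for the moment, N m; "width": opening from 0.0 (shut) to 1.0 (fully open).
Only numpy, scipy, OpenCV 4.12 (cv2) and the standard library are available. Lean on these libraries where they do the work, as an engineer would, in place of code of your own. Each camera call takes 0.05 s, during which the arm holds its last target.

## Working session

There is one attempt and no reset: what is moved stays moved. The work goes in short steps, Python scripts to look and compute and a shell command to move; the robot and the scene stay as the last step left them, time stands still between calls to the robot, and variables do not carry over. Pictures are saved under pics/ and viewed, and the job is handed in when it is done.

```bash
ls; mkdir -p pics; python3 - <<'E'
from workcell import bot, optics
import cv2
print(bot.read_state(), bot.tcp_to_grasp)
for n in ("top","side"):
    c=optics.read_camera(n)
    cv2.imwrite(f"pics/{n}0.png",c["image"][:,:,::-1])
    print(n,c["mtx"],c["dist"],c["world_from_camera"])
E
```

```text
pics
{'time': 0.0, 'q': array([ 1.23210790e+00,  2.64790502e-01,  1.60538002e+00, -2.15132877e-05,
        1.27367094e+00, -3.68941963e-02]), 'joint_vel': array([-9.07248838e-05,  1.76055817e-03,  9.55226276e-04, -1.42134417e-03,
       -1.01358258e-03,  5.82704042e-04]), 'joint_torque': array([ 2.85833943e-03, -5.15092993e+01, -3.67326558e+01,  2.45033033e-05,
        1.29904298e-02,  1.51988502e-05]), 'tool_pos': array([0.20039665, 0.64380739, 0.22993359]), 'tcp_rot': array([-1.56000391,  0.2372479 , -0.23661802]), 'wrist_force': array([ 1.23559103, -0.2399828 ,  0.01145952]), 'torque': array([-0.01380594, -0.01929083,  0.0232625 ]), 'width': 0.9990179311598945} -0.0187
top [[436.05248642   0.         279.25406475]
 [  0.         436.05248642 200.94457746]
 [  0.           0.           1.        ]] [-0.09945399  0.          0.          0.          0.        ] [[-0.0887803  -0.97442507  0.20643118  0.30374674]
 [-0.99604047  0.08588839 -0.02294699 -0.02849485]
 [ 0.00463009 -0.20765105 -0.97819201  1.05862976]
 [ 0.          0.          0.          1.        ]]
side [[516.01276557   0.         284.54485427]
 [  0.         516.01276557 217.90739998]
 [  0.           0.           1.        ]] [0.04998085 0.         0.         0.         0.        ] [[ 0.9999413  -0.01053292  0.00254144  0.52638064]
 [-0.00831344 -0.5953869   0.80339612 -1.05904828]
 [-0.00694897 -0.80337009 -0.59543952  0.79724538]
 [ 0.          0.          0.          1.        ]]
```

View pics/top0.png

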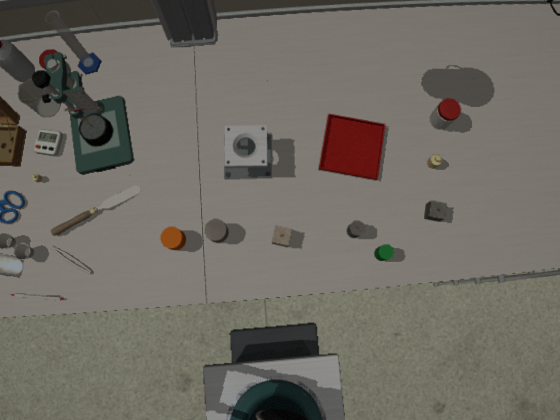

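View pics/side0.png

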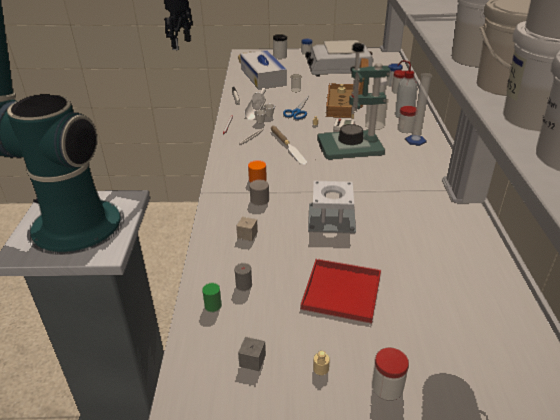

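The top view shows these candidates:
- Dark grey cylinder at (356,229).
- Lighter grey wide cylinder at (217,231).
- Pale cube (283,236) and a dark block (436,211), both bystanders.
- Orange (173,238) and green (386,253) look-alikes.

The gauge is at (246,146) and the tray at (352,147). Next I'll enlarge and measure.

```bash
cat > h.py <<'E'
import numpy as np, cv2
from workcell import bot, optics
from scipy.spatial.transform import Rotation as R
def cloud(c):
    h,w=c["z_map"].shape
    uv=np.stack(np.meshgrid(np.arange(w),np.arange(h)),-1).reshape(-1,1,2).astype(np.float64)
    n=cv2.undistortPoints(uv,c["mtx"],c["dist"]).reshape(h,w,2)
    z=c["z_map"][...,None].astype(float)
    P=np.concatenate([n*z,z],-1)
    T=c["world_from_camera"]
    W=P@T[:3,:3].T+T[:3,3]; W[c["z_map"]==0]=np.nan
    return W
def pix(c,u,v,z):
    n=cv2.undistortPoints(np.array([[[u,v]]],float),c["mtx"],c["dist"])[0,0]
    T=c["world_from_camera"]; d=T[:3,:3]@np.array([n[0],n[1],1]); o=T[:3,3]
    return o+d*(z-o[2])/d[2]
E
python3 - <<'E'
from h import *
c=optics.read_camera("top"); W=cloud(c); im=c["image"][:,:,::-1]
s=optics.read_camera("side"); V=cloud(s); ims=s["image"][:,:,::-1]
np.savez("d0.npz",W=W,V=V)
a=cv2.resize(im[190:280,150:410],None,fx=3,fy=3,interpolation=cv2.INTER_CUBIC)
b=cv2.resize(im[105:195,210:400],None,fx=4,fy=4,interpolation=cv2.INTER_CUBIC)[:, :780]
a=cv2.copyMakeBorder(a,0,0,0,0,0)
cv2.imwrite("pics/ca.png",a);cv2.imwrite("pics/cb.png",b)
cv2.imwrite("pics/cs.png",cv2.resize(ims[150:320,190:390],None,fx=3,fy=3,interpolation=cv2.INTER_CUBIC))
for nm,(u,v),zr in [("wide",(217,231),(.043,.06)),("slim",(356,229),(.043,.06)),("orange",(173,238),(.043,.06)),("green",(386,253),(.043,.06)),("cube",(283,236),(.03,.05)),("blk",(436,211),(.03,.06)),("plate",(246,146),(.074,.09)),("base",(246,156),(.002,.012)),("rim",(352,147),(.010,.022)),("floor",(352,147),(0.000,.008))]:
  for cam,X in (("top",W),("side",V)):
    ctr=W[v,u,:2]
    m=(np.abs(X[...,:2]-ctr).max(-1)<(.045 if zr[1]!=.09 and nm not in("rim","base","floor") else .1))&(X[...,2]>zr[0])&(X[...,2]<zr[1])
    if m.sum()<5: print(nm,cam,m.sum());continue
    p=X[m]; r=cv2.minAreaRect(p[:,:2].astype(np.float32)*1000); (cx,cy),rad=cv2.minEnclosingCircle(p[:,:2].astype(np.float32)*1000)
    print(nm,cam,m.sum(),p.mean(0).round(4),"rect",np.round(r[0],1),np.round(r[1],1),round(r[2],1),"circ",round(cx,1),round(cy,1),round(rad,1))
E
```

```text
wide top 382 [0.4624 0.1029 0.0501] rect [462.4 103.5] [51.4 49.8] 85.8 circ 463.3 103.7 26.1
wide side 192 [0.4622 0.0987 0.0485] rect [461.  101.5] [53.1 52.1] 46.2 circ 461.7 102.4 29.4
slim top 176 [ 0.4376 -0.2276  0.0499] rect [ 437.6 -227.2] [33.  35.2] 38.9 circ 437.4 -227.4 18.2
slim side 182 [ 0.4376 -0.232   0.0488] rect [ 437.6 -230.6] [32.5 38.3] 2.9 circ 437.9 -230.5 19.6
orange top 374 [0.4532 0.2075 0.0501] rect [453.2 207.6] [49.7 49.9] 65.4 circ 453.5 207.9 26.0
orange side 163 [0.4526 0.2034 0.0485] rect [453.  206.9] [54.5 49.8] 76.8 circ 451.3 207.5 29.0
green top 200 [ 0.3754 -0.2883  0.0496] rect [ 375.5 -288.4] [35.2 36.2] 54.8 circ 375.9 -288.7 18.7
green side 196 [ 0.376  -0.2928  0.0477] rect [ 376.  -291.1] [35.1 36.6] 20.4 circ 376.0 -291.3 19.2
cube top 294 [ 0.4368 -0.0505  0.0398] rect [437.2 -50.6] [39.9 40.2] 72.3 circ 437.0 -51.2 27.2
cube side 222 [ 0.4364 -0.0553  0.0379] rect [436.8 -51.3] [45.1 42.1] 71.0 circ 436.2 -52.6 27.9
blk top 292 [ 0.4649 -0.43    0.0389] rect [ 465.3 -431.1] [40.4 41.6] 73.9 circ 465.3 -430.9 27.6
blk side 453 [ 0.4652
[... 184 characters left out ...]
de 835 [0.651  0.0115 0.0804] rect [651.4  16.2] [111.   99.9] 87.0 circ 650.4 14.5 70.1
base top 1598 [0.6176 0.0145 0.0049] rect [625.4  17. ] [199.6 198.7] 89.9 circ 625.5 16.6 138.8
base side 1085 [ 0.6433 -0.0011  0.0052] rect [626.1  15.6] [199.6 195.9] 0.1 circ 629.0 18.5 133.8
rim top 415 [ 0.6486 -0.2525  0.014 ] rect [ 651.1 -250.2] [149.3 153.5] 74.1 circ 650.5 -251.0 104.3
rim side 490 [ 0.6492 -0.2549  0.013 ] rect [ 650.7 -251.7] [156.4 149.9] 74.3 circ 651.1 -250.1 106.1
floor top 3885 [ 0.6497 -0.2492  0.0031] rect [ 651.4 -251.4] [199.8 199.8] 0.0 circ 651.3 -251.3 138.9
floor side 3419 [ 0.6487 -0.2498  0.0027] rect [ 651.1 -251.4] [199.7 199.3] 90.0 circ 652.5 -249.1 137.8
```

View pics/ca.png

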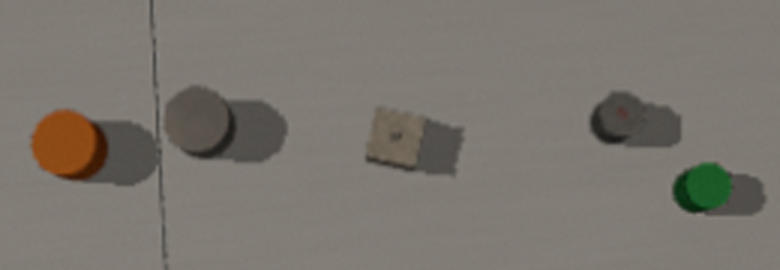

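View pics/cb.png

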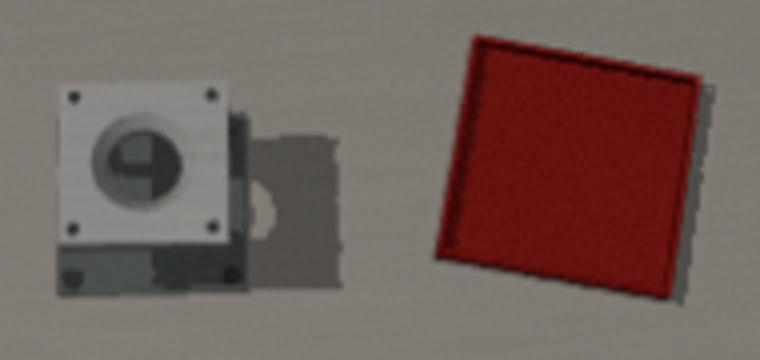

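View pics/cs.png

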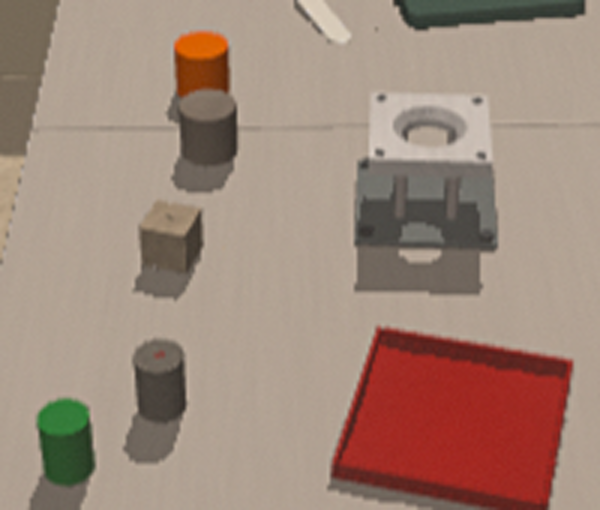

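Identified: wide = lighter grey at top(217,231), diameter about 52 mm, not orange. Slim = dark grey at top(356,229), diameter about 36 mm, not green. The enlarged crops confirm both.

Next I'll work out the move to the wide cylinder in tool axes.

```bash
cat >> h.py <<'E'
def plan(target,jaw=None):
    s=bot.read_state(); r=R.from_rotvec(s["tcp_rot"]); M=r.as_matrix()
    print("t",round(s["time"],2),"tcp",s["tool_pos"].round(4),"w",round(s["width"],3),"F",s["wrist_force"].round(1),"q",s["q"].round(2))
    print("axes x,y,z:",M.T.round(3).tolist())
    print("shift tool:",(M.T@(np.array(target)-s["tool_pos"])).round(4))
    tilt=np.cross(M[:,1],[0,0,-1]); print("tilt fix tool rotvec",(M.T@tilt).round(4))
E
python3 - <<'E'
from h import *
plan([.4625,.1033,.15])
d=np.load("d0.npz");W=d["W"]
# bore: hole in plate
m=(np.abs(W[...,0]-.65)<.07)&(np.abs(W[...,1]-.0165)<.07)&(W[...,2]>.078)&(W[...,2]<.088)
mm=m.astype(np.uint8); cs,_=cv2.findContours(mm,cv2.RETR_CCOMP,cv2.CHAIN_APPROX_NONE)
c=optics.read_camera("top")
for k in cs:
    if len(k)>20:
        e=cv2.fitEllipse(k); print(e, pix(c,*e[0],.082))
E
```

```text
t 0.2 tcp [0.2005 0.6441 0.2304] w 1.003 F [ 0.1  0.5 -0.3] q [ 1.23  0.26  1.6  -0.    1.27 -0.04]
axes x,y,z: [[0.955, -0.297, -0.0], [-0.0, -0.001, -1.0], [0.297, 0.955, -0.001]]
shift tool: [ 0.4109  0.081  -0.4384]
tilt fix tool rotvec [ 0.0014  0.     -0.    ]
((245.07656860351562, 145.62551879882812), (45.914817810058594, 49.305660247802734), 73.94060516357422) [0.64971655 0.01702131 0.082     ]
((245.52706909179688, 145.9915313720703), (22.79996681213379, 24.012062072753906), 82.48760986328125) [0.64871455 0.01602703 0.082     ]
```

```bash
python3 -m handwheel '[[0.034,0,-0.036,0,0,0,1],[0.034,0,-0.036,0,0,0,1],[0.034,0,-0.036,0,0,0,1],[0.034,0,-0.036,0,0,0,1],[0.034,0,-0.036,0,0,0,1],[0.034,0,-0.036,0,0,0,1],[0.034,0,-0.036,0,0,0,1],[0.034,0,-0.036,0,0,0,1]]' 40; python3 -c "
from h import *
plan([.4625,.1033,.1])"
```

```text
time: 1.25
tool_pos: [0.3752, 0.2872, 0.2314]
tcp_rot: [-1.557, 0.236, -0.237]
wrist_force: [0.4, -0.2, -1.2]
width: 1.001
t 1.25 tcp [0.3752 0.2872 0.2314] w 1.001 F [ 0.4 -0.2 -1.2] q [ 0.6  -0.13  2.02 -0.    1.25 -0.67]
axes x,y,z: [[0.955, -0.297, 0.0], [0.001, 0.0, -1.0], [0.297, 0.955, 0.0]]
shift tool: [ 0.1379  0.1314 -0.1497]
tilt fix tool rotvec [-0.0004  0.      0.0005]
```

```bash
python3 -m handwheel '[[0.035,0.02,-0.038,0,0,0,1],[0.035,0.02,-0.038,0,0,0,1],[0.035,0.03,-0.037,0,0,0,1],[0.033,0.03,-0.037,0,0,0,1],[0,0.03,0,0,0,0,1],[0,0,0,0,0,0,1]]'; python3 -c "
from h import *
plan([.4625,.1033,.022])
for n in ('top','side'):
    cv2.imwrite(f'pics/{n}1.png',cv2.resize(optics.read_camera(n)['image'][:,:,::-1][120:320,150:400],None,fx=3,fy=3))"
```

```text
time: 2.0
tool_pos: [0.4595, 0.1033, 0.0988]
tcp_rot: [-1.56, 0.243, -0.234]
wrist_force: [-1.1, -0.5, 0.1]
width: 1.002
t 2.0 tcp [0.4595 0.1033 0.0988] w 1.002 F [-1.1 -0.5  0.1] q [ 0.17  0.01  2.16  0.    0.98 -1.1 ]
axes x,y,z: [[0.954, -0.299, -0.006], [-0.006, -0.001, -1.0], [0.299, 0.954, -0.003]]
shift tool: [0.0033 0.0768 0.0011]
tilt fix tool rotvec [ 0.0027 -0.     -0.0055]
```

View pics/top1.png

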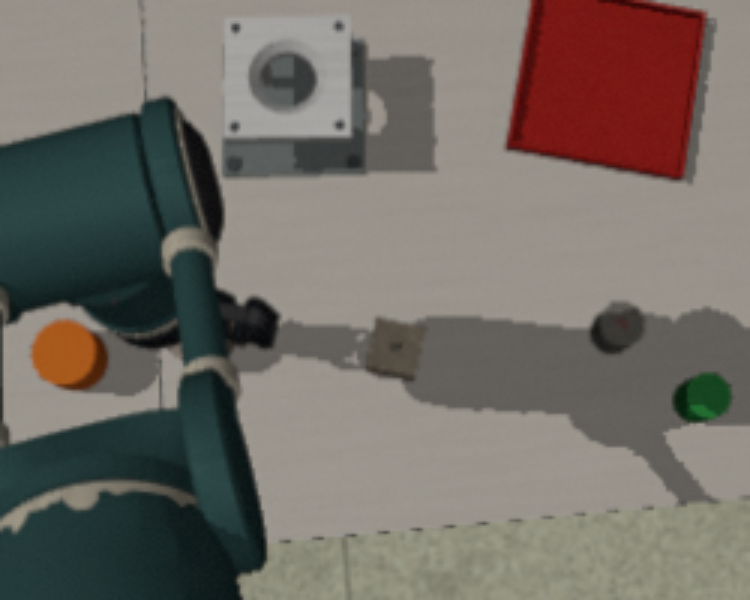

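View pics/side1.png

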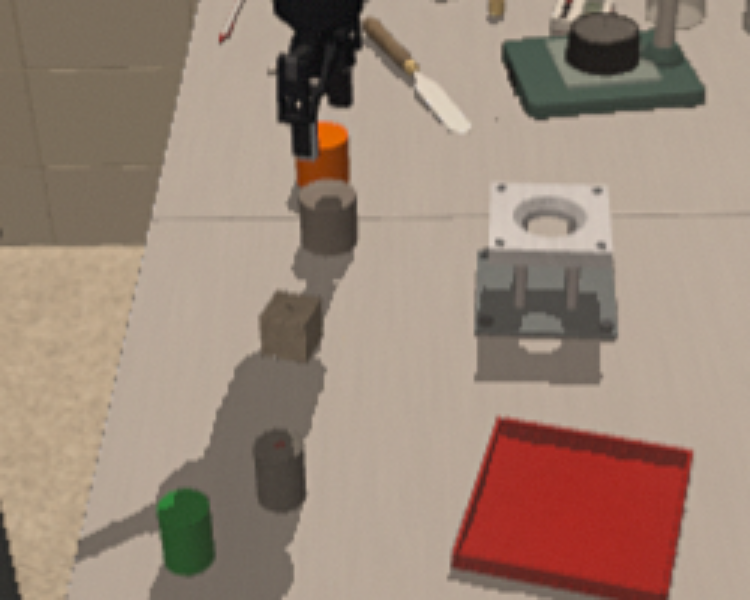

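```bash
python3 -m handwheel '[[0.003,0.025,0.001,0,0,0,1],[0,0.025,0,0,0,0,1],[0,0.025,0,0,0,0,1],[0,0.001,0,0,0,0,1],[0,0,0,0,0,0,0.4],[0,0,0,0,0,0,0.4],[0,0,0,0,0,0,0.4],[0,0,0,0,0,0,0.4]]' 50; python3 -c "
from h import *
plan([.65,-.251,.15])"
```

```text
time: 3.1
tool_pos: [0.4666, 0.1047, 0.0275]
tcp_rot: [-1.557, 0.234, -0.239]
wrist_force: [-2.3, -0.4, 7.1]
width: 0.588
t 3.1 tcp [0.4666 0.1047 0.0275] w 0.588 F [-2.3 -0.4  7.1] q [ 0.17  0.12  2.2  -0.    0.82 -1.1 ]
axes x,y,z: [[0.955, -0.297, 0.003], [0.003, 0.0, -1.0], [0.297, 0.955, 0.001]]
shift tool: [ 0.2811 -0.1221 -0.2851]
tilt fix tool rotvec [-0.0011  0.      0.0026]
```

```bash
python3 -m handwheel '[[0,0,0,0,0,0,0.4],[0,0,0,0,0,0,0.4]]' 50; python3 -m handwheel '[[0,-0.02,0,0,0,0,0.4],[0,-0.02,0,0,0,0,0.4],[0,-0.02,0,0,0,0,0.4],[0,0,0,0,0,0,0.4],[0,0,0,0,0,0,0.4]]'; python3 -c "
from h import *
plan([.65,-.251,.15])
c=optics.read_camera('side')
cv2.imwrite(f'pics/side2.png',cv2.resize(c['image'][:,:,::-1][80:280,150:350],None,fx=3,fy=3))"
```

```text
time: 3.35
tool_pos: [0.4666, 0.1047, 0.0275]
tcp_rot: [-1.557, 0.234, -0.239]
wrist_force: [-1.9, 0.3, 7.2]
width: 0.588
time: 3.98
tool_pos: [0.4646, 0.1044, 0.0849]
tcp_rot: [-1.558, 0.237, -0.237]
wrist_force: [-0.7, -0.0, -3.1]
width: 0.586
t 3.98 tcp [0.4646 0.1044 0.0849] w 0.586 F [-0.7 -0.  -3.1] q [ 0.17  0.03  2.16  0.    0.95 -1.1 ]
axes x,y,z: [[0.955, -0.297, -0.0], [-0.0, -0.0, -1.0], [0.297, 0.955, -0.0]]
shift tool: [ 0.2826 -0.0652 -0.2842]
tilt fix tool rotvec [ 0.0002  0.     -0.0004]
```

View pics/side2.png

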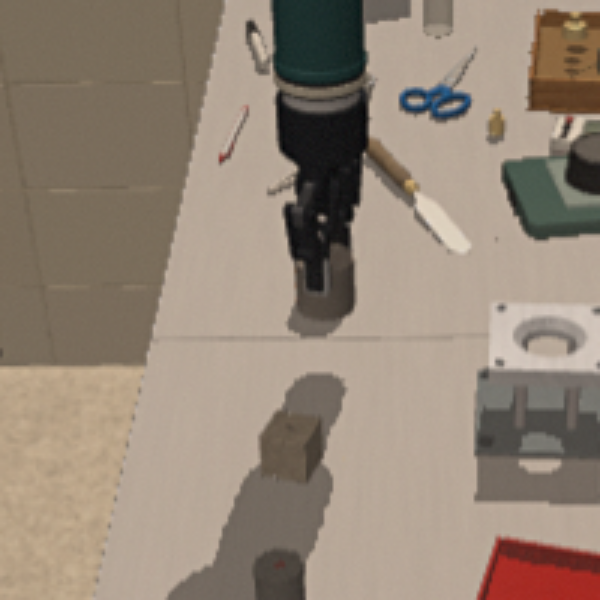

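```bash
python3 -m handwheel '[[0.02,-0.03,-0.02,0,0,0,0.4],[0.036,-0.03,-0.036,0,0,0,0.4],[0.04,-0.005,-0.04,0,0,0,0.4],[0.04,0,-0.04,0,0,0,0.4],[0.04,0,-0.04,0,0,0,0.4],[0.04,0,-0.04,0,0,0,0.4],[0.036,0,-0.036,0,0,0,0.4],[0.028,0,-0.03,0,0,0,0.4]]';python3 -m handwheel '[[0,0,0,0,0,0,0.4],[0,0,0,0,0,0,0.4]]'; python3 -c "
from h import *
plan([.651,-.251,.034])
c=optics.read_camera('side')
cv2.imwrite(f'pics/side3.png',cv2.resize(c['image'][:,:,::-1][180:340,250:450],None,fx=3,fy=3))
c=optics.read_camera('top')
cv2.imwrite(f'pics/top3.png',c['image'][:,:,::-1])"
```

```text
time: 5.03
tool_pos: [0.6485, -0.2497, 0.148]
tcp_rot: [-1.557, 0.24, -0.235]
wrist_force: [-0.4, 0.1, -2.4]
width: 0.585
time: 5.28
tool_pos: [0.6474, -0.2474, 0.1482]
tcp_rot: [-1.556, 0.24, -0.235]
wrist_force: [0.2, -0.8, -3.2]
width: 0.585
t 5.28 tcp [ 0.6474 -0.2474  0.1482] w 0.585 F [ 0.2 -0.8 -3.2] q [-0.4   0.36  1.64  0.    1.15 -1.67]
axes x,y,z: [[0.955, -0.298, -0.004], [-0.003, 0.002, -1.0], [0.298, 0.955, 0.001]]
shift tool: [ 0.0049  0.1142 -0.0024]
tilt fix tool rotvec [-0.0008 -0.     -0.0036]
```

View pics/side3.png

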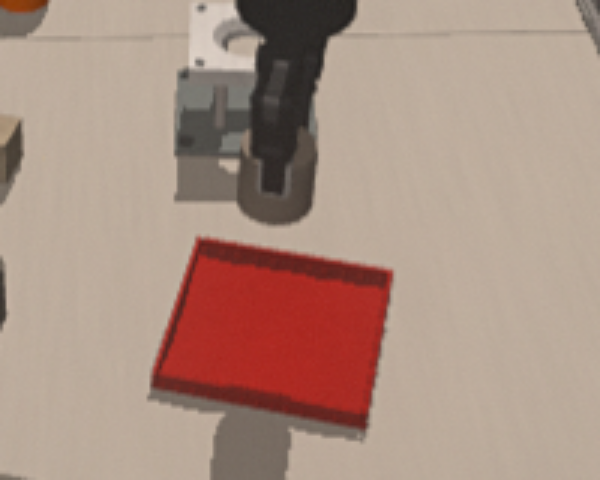

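View pics/top3.png

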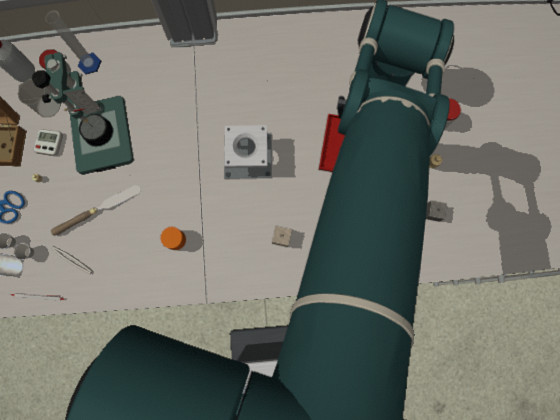

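```bash
python3 -m handwheel '[[0.005,0.03,-0.002,0,0,0,0.4],[0,0.03,0,0,0,0,0.4],[0,0.03,0,0,0,0,0.4],[0,0.016,0,0,0,0,0.4],[0,0.003,0,0,0,0,0.4],[0,0,0,0,0,0,0.4]]';python3 -m handwheel '[[0,0.003,0,0,0,0,0.4],[0,0,0,0,0,0,0.4]]'; python3 -c "
from h import *
plan([.651,-.251,.0315])"
```

```text
time: 6.12
tool_pos: [0.6535, -0.2514, 0.0423]
tcp_rot: [-1.558, 0.235, -0.238]
wrist_force: [1.0, 0.2, -3.3]
width: 0.587
time: 6.38
tool_pos: [0.6533, -0.2517, 0.0392]
tcp_rot: [-1.558, 0.236, -0.238]
wrist_force: [0.0, -0.1, -2.6]
width: 0.586
t 6.38 tcp [ 0.6533 -0.2517  0.0392] w 0.586 F [ 0.  -0.1 -2.6] q [-0.4   0.47  1.7   0.    0.97 -1.67]
axes x,y,z: [[0.955, -0.297, 0.001], [0.001, -0.001, -1.0], [0.297, 0.955, -0.0]]
shift tool: [-0.0024  0.0077 -0.    ]
tilt fix tool rotvec [0.0001 0.     0.0014]
```

```bash
python3 -m handwheel '[[0,0.003,0,0,0,0,0.4],[0,0.003,0,0,0,0,0.4],[0,0,0,0,0,0,0.4]]';python3 -m handwheel '[[0,0.003,0,0,0,0,0.4],[0,0,0,0,0,0,0.4]]'
```

```text
time: 6.75
tool_pos: [0.6525, -0.2513, 0.0318]
tcp_rot: [-1.558, 0.237, -0.236]
wrist_force: [-0.2, 0.9, -3.6]
width: 0.587
time: 7.0
tool_pos: [0.6528, -0.2515, 0.0316]
tcp_rot: [-1.558, 0.237, -0.237]
wrist_force: [-5.2, 2.6, 8.9]
width: 0.583
```

Contact with the tray floor (wrist force z went from −3.6 to +8.9 N). Releasing and rising.

```bash
python3 -m handwheel '[[0,-0.002,0,0,0,0,0.7],[0,0,0,0,0,0,0.9],[0,0,0,0,0,0,1],[0,-0.02,0,0,0,0,1],[0,-0.04,0,0,0,0,1],[0,-0.04,0,0,0,0,1],[0,-0.03,0,0,0,0,1],[0,0,0,0,0,0,1]]'; python3 -c "
from h import *
plan([.4376,-.228,.15])
c=optics.read_camera('side');V=cloud(c)
cv2.imwrite(f'pics/side4.png',cv2.resize(c['image'][:,:,::-1][180:340,190:450],None,fx=3,fy=3))
m=(np.abs(V[...,0]-.65)<.06)&(np.abs(V[...,1]+.25)<.06)&(V[...,2]>.045)&(V[...,2]<.065)
print(m.sum(),V[m].mean(0),V[m].min(0),V[m].max(0))"
```

```text
time: 8.0
tool_pos: [0.6556, -0.2526, 0.1671]
tcp_rot: [-1.56, 0.23, -0.244]
wrist_force: [0.1, -0.0, 0.6]
width: 1.004
t 8.0 tcp [ 0.6556 -0.2526  0.1671] w 1.004 F [ 0.1 -0.   0.6] q [-0.4   0.35  1.61 -0.    1.17 -1.67]
axes x,y,z: [[0.955, -0.297, 0.009], [0.008, -0.004, -1.0], [0.297, 0.955, -0.001]]
shift tool: [-0.2156  0.0152 -0.0413]
tilt fix tool rotvec [0.0009 0.     0.009 ]
382 [ 0.64860459 -0.25438167  0.05263648] [ 0.62405319 -0.27821106  0.04517883] [ 0.67387172 -0.22620004  0.0583267 ]
```

View pics/side4.png

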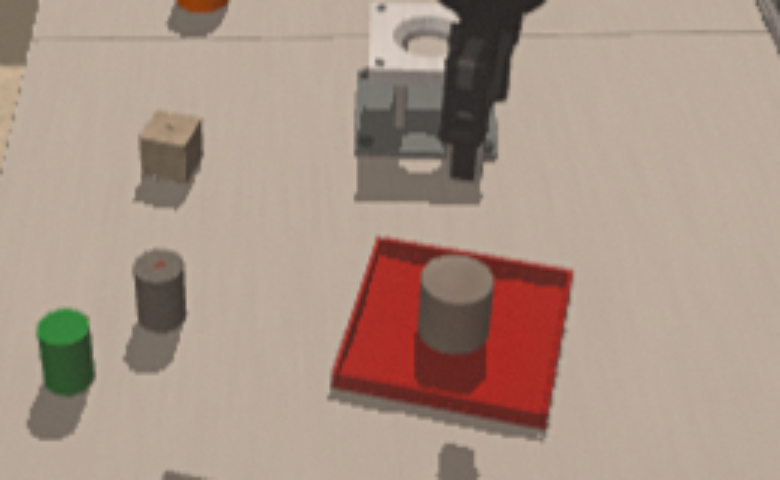

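Wide cylinder stands upright in the centre of the tray. The image shows it at about (455,305) in the crop, and the cloud top centre is about (0.649,-0.252). Now the slim one.

```bash
python3 -m handwheel '[[-0.025,0,-0.005,0,0,0,1],[-0.04,0,-0.008,0,0,0,1],[-0.04,0,-0.008,0,0,0,1],[-0.04,0,-0.008,0,0,0,1],[-0.04,0.02,-0.007,0,0,0,1],[-0.025,0.03,-0.005,0,0,0,1],[-0.005,0.02,0,0,0,0,1],[0,0,0,0,0,0,1]]'; python3 -c "
from h import *
plan([.4376,-.228,.024])
c=optics.read_camera('side')
cv2.imwrite(f'pics/side5.png',cv2.resize(c['image'][:,:,::-1][180:340,190:450],None,fx=3,fy=3))"
```

```text
time: 9.05
tool_pos: [0.4322, -0.225, 0.0884]
tcp_rot: [-1.555, 0.242, -0.232]
wrist_force: [-0.3, -1.1, 0.4]
width: 1.0
t 9.05 tcp [ 0.4322 -0.225   0.0884] w 1.0 F [-0.3 -1.1  0.4] q [-0.53  0.05  2.13  0.    0.96 -1.8 ]
axes x,y,z: [[0.955, -0.298, -0.006], [-0.006, 0.003, -1.0], [0.298, 0.955, 0.002]]
shift tool: [ 0.0064  0.0643 -0.0013]
tilt fix tool rotvec [-0.0015  0.     -0.0065]
```

View pics/side5.png

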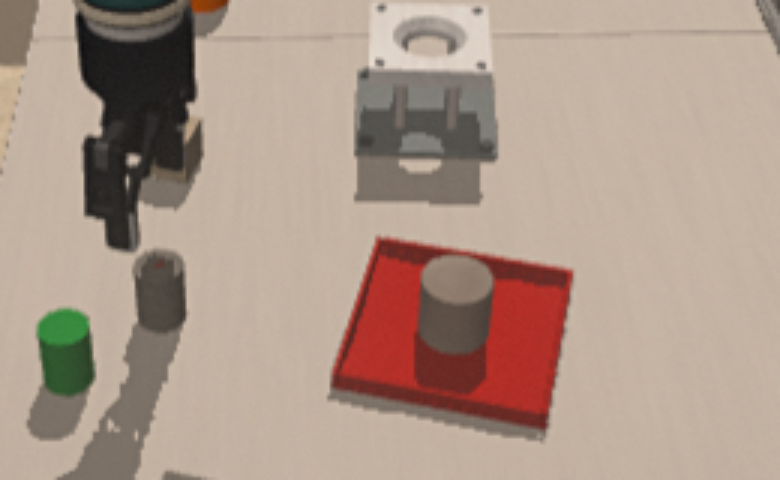

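```bash
python3 -m handwheel '[[0.003,0.02,-0.001,0,0,0,1],[0,0.02,0,0,0,0,1],[0,0.02,0,0,0,0,1],[0,0.002,0,0,0,0,1],[0,0,0,0,0,0,1]]'; python3 -c "
from h import *
plan([.4376,-.228,.024])"
```

```text
time: 9.72
tool_pos: [0.4388, -0.2289, 0.0301]
tcp_rot: [-1.558, 0.236, -0.238]
wrist_force: [0.8, -0.1, 0.4]
width: 1.001
t 9.72 tcp [ 0.4388 -0.2289  0.0301] w 1.001 F [ 0.8 -0.1  0.4] q [-0.53  0.15  2.16  0.    0.84 -1.8 ]
axes x,y,z: [[0.955, -0.297, 0.001], [0.001, -0.001, -1.0], [0.297, 0.955, -0.0]]
shift tool: [-0.0015  0.0061  0.0005]
tilt fix tool rotvec [ 0.0002 -0.      0.0011]
```

```bash
python3 -m handwheel '[[-0.001,0.005,0,0,0,0,1],[0,0,0,0,0,0,0.2],[0,0,0,0,0,0,0.2],[0,0,0,0,0,0,0.2],[0,0,0,0,0,0,0.2],[0,0,0,0,0,0,0.2],[0,0,0,0,0,0,0.2]]' 40; python3 -m handwheel '[[0,-0.03,0,0,0,0,0.2],[0,-0.05,0,0,0,0,0.2],[0,-0.04,0,0,0,0,0.2],[0,0,0,0,0,0,0.2],[0,0,0,0,0,0,0.2]]'; python3 -c "
from h import *
plan([.65,.0165,.15])"
```

```text
time: 10.6
tool_pos: [0.4373, -0.2284, 0.0247]
tcp_rot: [-1.558, 0.236, -0.238]
wrist_force: [-0.6, 0.3, 5.8]
width: 0.404
time: 11.22
tool_pos: [0.436, -0.2277, 0.143]
tcp_rot: [-1.557, 0.238, -0.235]
wrist_force: [-0.4, 1.2, -1.3]
width: 0.407
t 11.22 tcp [ 0.436  -0.2277  0.143 ] w 0.407 F [-0.4  1.2 -1.3] q [-0.53 -0.01  2.08 -0.    1.07 -1.8 ]
axes x,y,z: [[0.955, -0.297, -0.002], [-0.002, 0.001, -1.0], [0.297, 0.955, 0.0]]
shift tool: [ 0.1318 -0.0071  0.2967]
tilt fix tool rotvec [-0.0004 -0.     -0.002 ]
```

```bash
python3 -m handwheel '[[0.010,-0.003,0.022,0,0,0,0.2],[0.019,-0.003,0.043,0,0,0,0.2],[0.019,0,0.043,0,0,0,0.2],[0.019,0,0.043,0,0,0,0.2],[0.019,0,0.043,0,0,0,0.2],[0.019,0,0.043,0,0,0,0.2],[0.017,0,0.037,0,0,0,0.2],[0.009,0,0.022,0,0,0,0.2]]'; python3 -m handwheel '[[0,0,0,0,0,0,0.2],[0,0,0,0,0,0,0.2]]'; python3 -c "
from h import *
plan([.65,.0165,.12])
c=optics.read_camera('side');V=cloud(c)
cv2.imwrite(f'pics/side6.png',cv2.resize(c['image'][:,:,::-1][120:240,260:400],None,fx=5,fy=5))
c=optics.read_camera('top')
cv2.imwrite(f'pics/top6.png',cv2.resize(c['image'][:,:,::-1][100:220,170:330],None,fx=4,fy=4))
"
```

```text
time: 12.22
tool_pos: [0.6493, 0.017, 0.1471]
tcp_rot: [-1.559, 0.24, -0.232]
wrist_force: [0.3, -0.3, -0.7]
width: 0.411
time: 12.48
tool_pos: [0.6486, 0.0147, 0.1491]
tcp_rot: [-1.559, 0.239, -0.235]
wrist_force: [0.0, -0.3, -1.3]
width: 0.407
t 12.47 tcp [0.6486 0.0147 0.1491] w 0.407 F [ 0.  -0.3 -1.3] q [-0.02  0.28  1.74 -0.    1.12 -1.28]
axes x,y,z: [[0.955, -0.297, -0.002], [-0.003, -0.001, -1.0], [0.297, 0.955, -0.001]]
shift tool: [0.0008 0.0291 0.0022]
tilt fix tool rotvec [ 0.0014  0.     -0.0024]
```

View pics/side6.png

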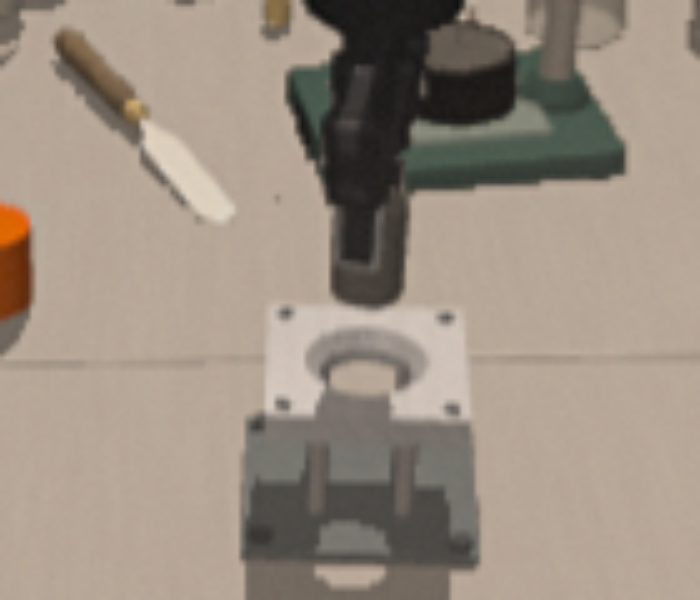

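View pics/top6.png

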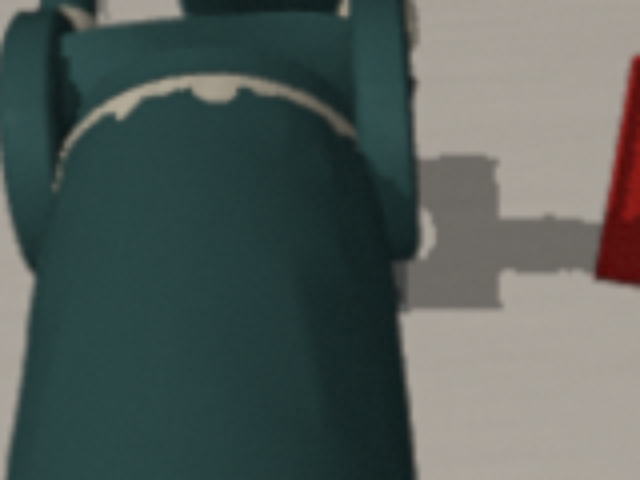

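```bash
python3 -m handwheel '[[0,0.015,0.002,0,0,0,0.2],[0,0.015,0,0,0,0,0.2],[0,0.006,0,0,0,0,0.2],[0,0,0,0,0,0,0.2],[0,0,0,0,0,0,0.2]]'; python3 -c "
from h import *
plan([.65,.0165,.087])
c=optics.read_camera('side');V=cloud(c)
cv2.imwrite(f'pics/side7.png',cv2.resize(c['image'][:,:,::-1][120:240,260:400],None,fx=5,fy=5,interpolation=cv2.INTER_CUBIC))
"
```

```text
time: 13.2
tool_pos: [0.6509, 0.0174, 0.1146]
tcp_rot: [-1.558, 0.236, -0.237]
wrist_force: [-1.2, -0.1, -1.1]
width: 0.404
t 13.2 tcp [0.6509 0.0174 0.1146] w 0.404 F [-1.2 -0.1 -1.1] q [-0.01  0.31  1.77 -0.    1.06 -1.28]
axes x,y,z: [[0.955, -0.297, 0.001], [0.001, -0.0, -1.0], [0.297, 0.955, 0.0]]
shift tool: [-0.0006  0.0276 -0.0012]
tilt fix tool rotvec [-0.0002 -0.      0.0006]
```

View pics/side7.png

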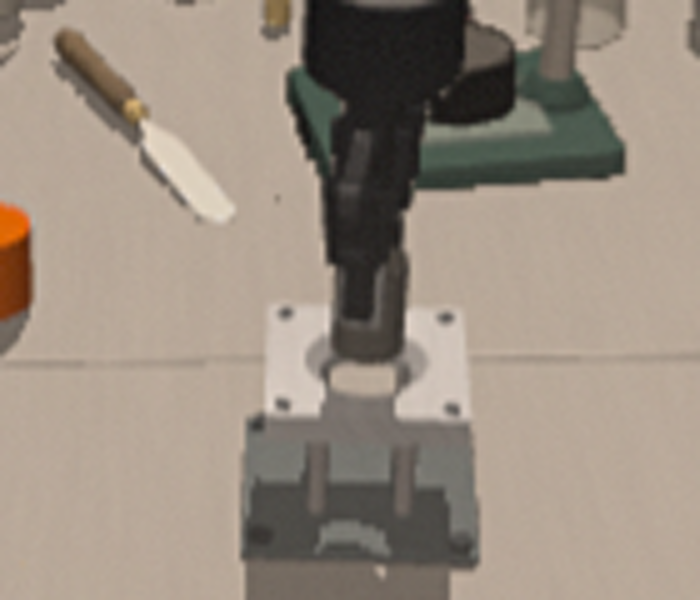

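```bash
python3 -m handwheel '[[-0.001,0.010,-0.001,0,0,0,0.2],[0,0.008,0,0,0,0,0.2],[0,0,0,0,0,0,0.2]]'; python3 -m handwheel '[[0,0.007,0,0,0,0,0.2],[0,0,0,0,0,0,0.2]]';  python3 -c "
from h import *
plan([.65,.0165,.087])
c=optics.read_camera('side');V=cloud(c)
cv2.imwrite(f'pics/side8.png',cv2.resize(c['image'][:,:,::-1][120:240,260:400],None,fx=5,fy=5,interpolation=cv2.INTER_CUBIC))
"
```

```text
time: 13.62
tool_pos: [0.6482, 0.0168, 0.0947]
tcp_rot: [-1.558, 0.239, -0.235]
wrist_force: [0.3, -0.5, -0.7]
width: 0.41
time: 13.88
tool_pos: [0.6488, 0.0167, 0.0885]
tcp_rot: [-1.558, 0.238, -0.236]
wrist_force: [-0.0, -0.4, -0.8]
width: 0.405
t 13.88 tcp [0.6488 0.0167 0.0885] w 0.405 F [-0.  -0.4 -0.8] q [-0.01  0.33  1.79 -0.    1.02 -1.28]
axes x,y,z: [[0.955, -0.297, -0.001], [-0.001, 0.0, -1.0], [0.297, 0.955, -0.0]]
shift tool: [0.0012 0.0015 0.0001]
tilt fix tool rotvec [ 0.0004  0.     -0.0013]
```

View pics/side8.png

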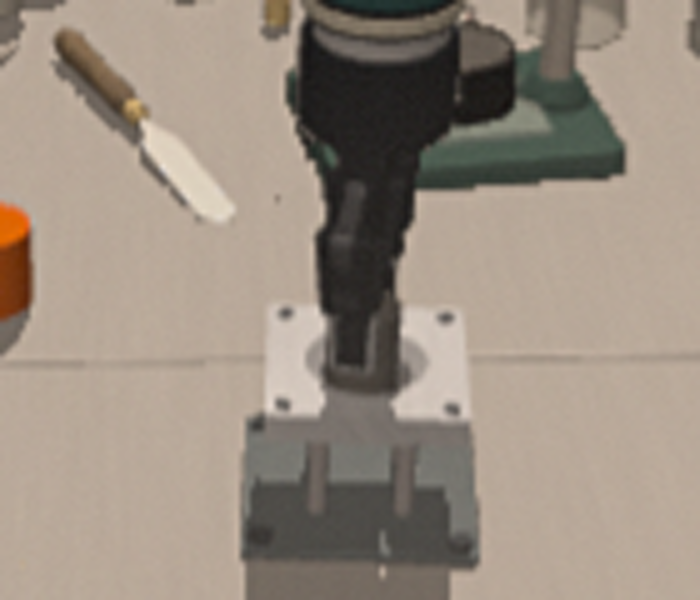

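The slim cylinder is about 18 mm into the bore with no contact force. The gripper sits at (360,340) in the crop, centred on the mouth. Releasing now.

```bash
python3 -m handwheel '[[0.001,0,0,0,0,0,0.2],[0,0,0,0,0,0,0.6],[0,0,0,0,0,0,0.8],[0,0,0,0,0,0,0.8]]'; python3 -m handwheel '[[0,-0.03,0,0,0,0,0.8],[0,-0.05,0,0,0,0,0.8],[0,-0.05,0,0,0,0,0.8],[-0.05,0,0,0,0,0,0.8],[-0.05,0,0,0,0,0,0.8],[-0.05,0,0,0,0,0,0.8],[-0.02,0,0.0,0,0,0,0.8],[0,0,0,0,0,0,0.8]]';  python3 -c "
from h import *
plan([.65,.0165,.087])
c=optics.read_camera('side');V=cloud(c)
cv2.imwrite(f'pics/side9.png',cv2.resize(c['image'][:,:,::-1][160:310,260:400],None,fx=4,fy=4,interpolation=cv2.INTER_CUBIC))
t=optics.read_camera('top');W=cloud(t)
cv2.imwrite(f'pics/top9.png',cv2.resize(t['image'][:,:,::-1][105:195,210:400],None,fx=4,fy=4,interpolation=cv2.INTER_CUBIC))
for X in (V,W):
    m=(np.hypot(X[...,0]-.65,X[...,1]-.0165)<.022)&(X[...,2]>-.01)&(X[...,2]<.1)
    if m.any(): print(m.sum(),X[m].mean(0),np.median(X[m],0),np.histogram(X[m][:,2],np.arange(0,.1,.01)))
"
```

```text
time: 14.42
tool_pos: [0.6505, 0.0164, 0.0896]
tcp_rot: [-1.558, 0.236, -0.237]
wrist_force: [0.3, -0.4, 0.2]
width: 0.803
time: 15.42
tool_pos: [0.4877, 0.0672, 0.2198]
tcp_rot: [-1.558, 0.235, -0.237]
wrist_force: [0.3, -0.3, 0.5]
width: 0.798
t 15.43 tcp [0.4877 0.0672 0.2198] w 0.798 F [ 0.3 -0.3  0.5] q [ 0.09 -0.08  2.   -0.    1.22 -1.18]
axes x,y,z: [[0.955, -0.296, 0.002], [0.002, -0.0, -1.0], [0.296, 0.955, 0.0]]
shift tool: [ 0.1699  0.133  -0.0004]
tilt fix tool rotvec [-0.0004  0.      0.0015]
192 [0.64969893 0.00723059 0.02903798] [0.64993228 0.00257691 0.02518474] (array([36, 39, 41, 37,  3, 17,  4, 15,  0]), array([0.  , 0.01, 0.02, 0.03, 0.04, 0.05, 0.06, 0.07, 0.08, 0.09]))
151 [0.65083422 0.0140031  0.05541894] [0.65012956 0.01413195 0.05572471] (array([  1,   0,   0,   1,   0, 145,   3,   1,   0]), array([0.  , 0.01, 0.02, 0.03, 0.04, 0.05, 0.06, 0.07, 0.08, 0.09]))
```

View pics/side9.png

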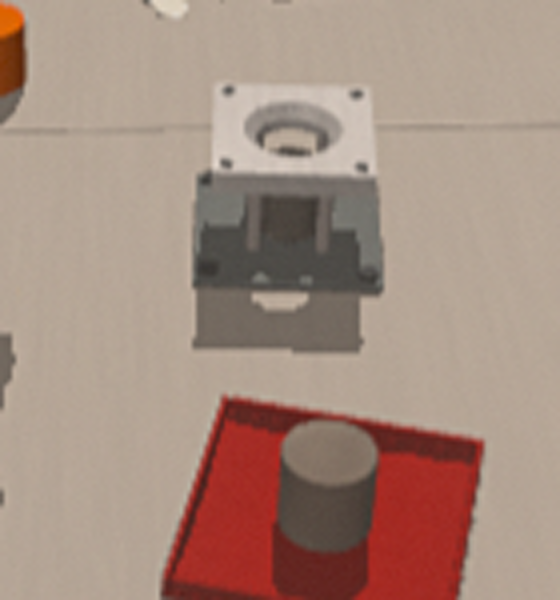

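View pics/top9.png

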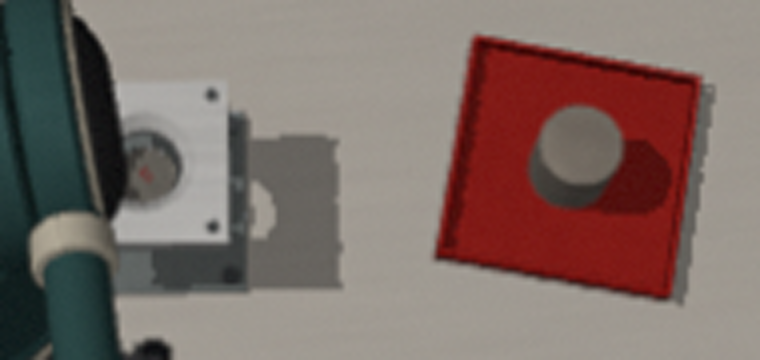

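The slim cylinder's top is at z ≈ 0.056, so its underside is at about 6 mm, on the base. It can be seen between the posts in the side view, at (290,215) in the crop. The wide one stands upright in the tray, at (580,150) in the top crop, and the arm is clear. Handing in.

```bash
python3 -c "
from workcell import workorder
print(workorder.finish_job())"
```

```text
the job is handed in; nothing more can be done
None
```

I sorted both cylinders and handed the job in at about 15.5 s of the 56 s allowed. No verdict is reported.

- **Slim cylinder:** I lowered it about 18 mm into the bore and released it. The last check put its top at about 56 mm, so its underside is at about 6 mm, on the gauge's base. It shows between the posts, a few millimetres at most from the bore axis; the arm hid part of the bore in the top view.
- **Wide cylinder:** I set it on the floor of the red tray, and it stands upright at about (0.649, -0.252), roughly 2 mm from the tray's centre.
- **Robot:** The gripper was empty and clear of everything, and the highest wrist force I read was about 11 N.
- **Disagreements:** No check failed. The two cameras disagreed by 1–4 mm on positions. The arm also stopped up to about 7 mm off its commanded pose, which I corrected with small moves.

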